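# Balance the press bar on the weighing post

### The job

The long steel press bar is to be weighed, but a weight is stuck somewhere inside it, so it does not balance at its middle. Find by careful trial lifts where the bar balances, then set it down gently with that point on the small round pad of the weighing post, so that it rests there level by itself, touching nothing else, and let go. Never let the bar tip over steeply on the way, and leave the other things where they are.

Things in the scene. Friction and masses are not known exactly. Their poses are not given: they have to be found in the camera images.
- bar: Straight steel tube with a black plug in each end, 380 long x 24 wide x 36 mm high, lying flat. Origin at the middle of its underside; x along it, z up. 0.7 to 0.9 kg, mostly an unseen slug stuck inside: it balances up to 110 mm from the middle, towards either end; its halves look alike. Grip it across the 24 mm from above. Held off balance, one side sags; it may turn in a light grip.
- bar_end_p (a point): centre of the bar's end face at +190 mm along its x, 18 mm above its underside
- bar_end_n (a point): centre of the bar's end face at -190 mm along its x, 18 mm above its underside
- post: Weighing post, fixed to the table: grey box 100x100 mm, 34 high, with a dark display on its front and at its middle a short steel column that carries the pad. Origin at the centre of its underside, z up.
- saddle_top (a point): centre of the top face of the post's pad: a flat round rubber pad 32 mm across, 75 mm above the table when unloaded. The bar may lie across it in any direction; it stays level only if its balance point is over the pad.
- saddle (a joint): how far the pad is pressed down, m: 0 when unloaded, up to 0.014; a spring of 1200 N/m holds it up, so the bar's whole weight sinks it about 6 to 8 mm
- bowl: steel mixing bowl, 178 mm wide, 69 high, near the robot's left corner of the table. Leave it alone. Origin under its centre.
- vat: small rectangular steel vat, 101x152x47 mm, behind the bar. Leave it alone. Origin under its centre.
- tape: roll of tan tape lying flat, 98 mm across, 25 high, right of the vat. Leave it alone. Origin under its centre.
- scissors: orange-handled scissors lying flat, 87x199x9 mm, near the front edge to the right. Leave it alone. Origin under its centre.
- spice_jar: spice jar, 45 mm across, 106 high, right of the tape roll. Leave it alone. Origin under its centre.
- mill: glass shaker with a domed grey cap, 44 mm across, 90 high, right of the spice jar. Leave it alone. Origin under its centre.
Things that resemble listed ones, but are neither listed nor needed, are in the scene too. Of the things shaped like the post, the grey one is meant.

How it is judged (in metres and radians):
On the way:
1. the bar is held up level (within 0.08 rad), both ends clear of the table and the bar clear of the pad (height (world z) of each of bar_end_p, bar_end_n above 0.033 m and angle between bar's own x axis and vertical between 1.4908 and 1.6508 rad and contact force between bar and saddle below 0.1 N), for 0.5 s.
At the end, for the whole second after the job is handed in: The bar rests on the pad alone, level within 0.06 rad, both end centres more than 70 mm above the table, the pad sunk more than 5 mm under its weight (over 6 N on the pad), released and at rest (angle between bar's own x axis and vertical between 1.5108 and 1.6308 rad and height (world z) of each of bar_end_p, bar_end_n above 0.07 m and horizontal distance between bar and saddle_top below 0.13 m and value of joint saddle above 0.005 m and contact force between bar and saddle above 6 N and contact force between the fingers and bar below 0.05 N and linear speed of bar below 0.02 m/s and angular speed of bar below 0.1 rad/s); the robot touches nothing.
It fails at once if the bar tips more than 0.32 rad (18 degrees) from level (angle between bar's own x axis and vertical below 1.2508 rad or angle between bar's own x axis and vertical above 1.8908 rad).
It fails at once if the bar is dropped or pressed on the pad with more than 20 N (contact force between bar and saddle above 20 N).
It fails at once if a bystander (bowl, vat, tape, scissors, spice jar, shaker) is moved by more than 25 mm (distance of any of bowl, vat, tape, scissors, spice_jar, mill from where it was at the start of the episode above 0.025 m).
It also fails if it takes over 72 s, if anything falls off the work surface, if the arm or the gripper's body presses on something with over 40 N, if the wrist force passes 120 N, or if a joint passes its speed limit or range.

### The arm

A 7-joint arm with a two-finger parallel gripper is mounted at the origin on a cart in front of the work surface, level with it; the furniture and walls round the work are solid. World frame = base frame: x ahead of the robot, y to its left, z up, the work surface at z = 0. Lengths are in mm, angles in rad, forces in N, time in s.
With the tool pointing down it reaches from about 425 to 950 mm from the base axis. Payload 16.7 kg.
Tool frame: the origin (TCP) lies between the finger pads; the fingertips stand 8 mm ahead of it and the grasp point (between the pads) lies 11 mm behind it; z points along the fingers, y is the line along which they close (so a half turn about z gives the same grasp; the last joint's range is limited). The gripper opens to 94 mm and grips with 3 to 60 N. Pads are 16 mm wide; open, the fingers measure 119 mm over their backs; the gripper's body (75 mm by 177 mm) begins 78 mm behind the grasp point.
Start: joints at [-1.385, 0.426, 0.074, 1.606, -0.034, 1.111, -0.067], TCP at [221.795, 637.481, 213.467] pointing down, gripper open.
Joint ranges: [-2.85, 2.85], [-0.5, 2.14], [-1.23, 1.37], [0.21, 2.46], [-1.02, 4.16], [0.16, 2.05], [-2.73, 2.73]. Speed limits (rad/s): [1.89, 1.89, 2.39, 2.39, 3.01, 3.01, 3.01].

### API

Orientations are given as [roll, pitch, yaw] about the fixed x, y, z axes, in that order (R = Rz(yaw) Ry(pitch) Rx(roll)).
In Python, from station import arm gives the robot as it stands.
- The arm moves only by the tool drive_tool, never from a script. Its argument "deltas" is a list of rows, each an object with "delta_rot": the turn, a rotation vector about the tool's x, y, z in units of 5 degrees (1.0 is 5 degrees), a list of three; "travel": the shift along the tool's x, y, z in units of 40 mm (1.0 is 40 mm), a list of three; "hand": the finger opening in mm, from 0 to 94. A call has 1 to 8 rows; each row shifts and turns the commanded pose from where the row before left it, along the tool's axes as they then stand; what a row does not reach is not made up. A row lasts 1/12 s, in which the tool goes at most 41.7 mm and 7.16 degrees, less where a joint would pass 70% of its speed; a pose out of reach is approached as far as the arm can. A call with a number of a shift or a turn outside -1 to 1 is refused whole. A call with a gripper value outside its range is refused whole. The fingers move at their own pace and stop on an object; "squeeze" is the grip in N (left out, the last holds). Time passes only in rows, so rows that do not move let the fingers close. It gives the time, the measured TCP pose, the force, the opening and the grip force at its end, in the units of the state.
- arm.sense(): the state, without advancing time (a new reading comes with each control period).
- arm.camera(name): name is "scene" or "top" or "wrist"; returns a dict with "pixels" (420x560x3 uint8, red, green, blue), "fovy" (degrees; the focal length in pixels is half the picture's height over the tangent of half this angle, whatever the lens; pixels are square), "cx", "cy" (the principal point, pixels), "world_from_camera" (4x4, takes a point from camera to world coordinates); the wrist camera has in their place "hand_eye" (4x4, takes a point from camera to tool coordinates, whose origin is the TCP and whose axes are the flange's). Camera axes: x right, y down, z forward; pixel columns grow to the right and rows downward; lengths in mm; the calibration is good to about 2 mm. A picture is of the moment at which its call begins: read the wrist's pose just before it. There is no depth.
- arm.finish_job(): hands the job in; it is judged then, once.
The state is a dict: "clock": time; "joint_pos": joint angles; "qvel": joint speeds; "joint_efforts": joint torques, N m; "ee_pos": TCP position; "ee_rot": TCP orientation; "ft_force": force on the tool from outside, world axes, zero at the start; "ft_torque": the same for the moment, N m; "grip_width": opening from 0.0 (shut) to 1.0 (fully open); "finger_force": force on a finger pad.
Only numpy, scipy, OpenCV 4.12 (cv2) and the standard library are available. Lean on these libraries where they do the work, as an engineer would, in place of code of your own. Each camera call takes 0.05 s, during which the arm holds its last target. There are 200 camera calls.

## Working session

There is one attempt and no reset: what is moved stays moved. The work goes in short steps, Python scripts to look and compute and a tool call to move; the robot and the scene stay as the last step left them, time stands still between calls to the robot, and variables do not carry over. Pictures are saved under pics/ and viewed, at most 10 in all, crops included, and the job is handed in when it is done.

Besides the shell and the picture viewer there is one more tool, called by a JSON object that holds its "method" and its "body". drive_tool: Moves the arm, as the interface text tells. Its arguments: {"type":"object","properties":{"deltas":{"type":"array","items":{"type":"object","properties":{"delta_rot":{"type":"array","items":{"type":"number"}},"travel":{"type":"array","items":{"type":"number"}},"hand":{"type":"number"}}}},"squeeze":{"type":"number"}},"required":["deltas"]}

```bash
mkdir -p pics; cat > h.py <<'E'
import numpy as np, cv2
from station import arm
from scipy.spatial.transform import Rotation as R
def shot(n,f=None):
    c=arm.camera(n)
    if f: cv2.imwrite('pics/'+f,c['pixels'][:,:,::-1])
    return c
def T_cam(c,s=None):
    if 'world_from_camera' in c: return np.array(c['world_from_camera'])
    T=np.eye(4);T[:3,:3]=R.from_euler('xyz',s['ee_rot']).as_matrix();T[:3,3]=s['ee_pos']
    return T@np.array(c['hand_eye'])
def ray(c,uv,z,s=None):
    T=T_cam(c,s);f=c['pixels'].shape[0]/2/np.tan(np.radians(c['fovy'])/2)
    uv=np.atleast_2d(uv).astype(float)
    d=np.c_[(uv[:,0]-c['cx'])/f,(uv[:,1]-c['cy'])/f,np.ones(len(uv))]@T[:3,:3].T
    return T[:3,3]+d*((z-T[2,3])/d[:,2])[:,None]
E
python3 - <<'E'
from h import *
print(arm.sense())
a=shot('scene','a.png');b=shot('top','b.png')
for c in(a,b):print(c['fovy'],c['cx'],c['cy'],np.round(c['world_from_camera'],3).tolist())
E
```

```text
{'clock': 0.0, 'joint_pos': array([-1.38548226,  0.4266967 ,  0.0738671 ,  1.60663306, -0.03407402,
        1.11082438, -0.06706796]), 'qvel': array([-0.00091983,  0.00103152,  0.00042325, -0.00016745,  0.00010535,
        0.00077919, -0.0009421 ]), 'joint_efforts': array([ 1.21381112e-03, -9.35840750e+01,  3.66728425e+00, -4.54203916e+01,
       -4.88618854e-02,  2.03469337e-02,  1.39173617e-04]), 'ee_pos': array([221.70088584, 637.075506  , 212.78817392]), 'ee_rot': array([-3.14029643e+00,  1.23539243e-04,  2.80677503e+00]), 'ft_force': array([ 0.1051243 , -0.94011728,  0.58718759]), 'ft_torque': array([ 0.0057047 ,  0.00691252, -0.02082548]), 'finger_force': 0.0, 'grip_width': 1.0023098934113552}
52.566129543447424 286.9686873404896 202.93946990149388 [[0.506, -0.464, 0.727, -432.506], [-0.863, -0.267, 0.43, -598.507], [-0.006, -0.845, -0.535, 788.591], [0.0, 0.0, 0.0, 1.0]]
47.06719634998255 279.9358755271292 217.065811817719 [[0.008, -0.985, 0.17, 300.736], [-1.0, -0.011, -0.017, -19.286], [0.019, -0.17, -0.985, 1394.759], [0.0, 0.0, 0.0, 1.0]]
```

View pics/b.png

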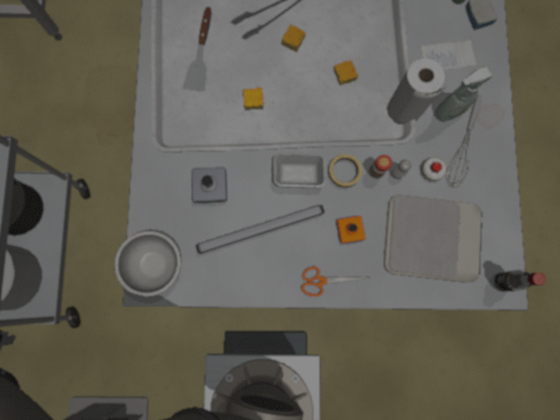

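View pics/a.png

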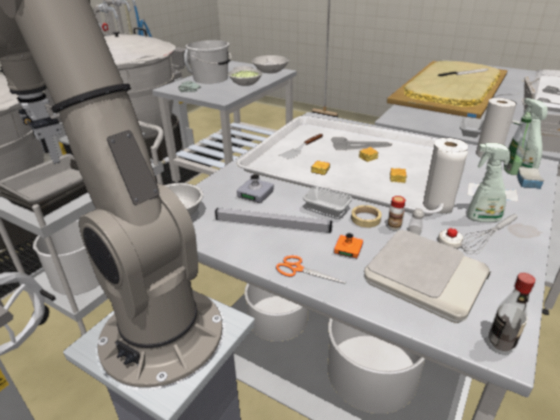

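The top view shows two post-shaped things: a grey one at (209,184) and an orange one at (351,229). The grey one fits the task. The bar runs from about (199,246) to (323,211). I'll measure these and check one enlarged crop.

```bash
python3 - <<'E'
from h import *
b=shot('top')
im=b['pixels'][:,:,::-1]
crop=cv2.resize(im[150:265,180:380],None,fx=4,fy=4,interpolation=cv2.INTER_CUBIC);cv2.imwrite('pics/c.png',crop)
print('bar ends z36',ray(b,[[199,246],[323,211]],30).round(1))
print('box top',ray(b,[[209,184],[351,229]],34).round(1)); print('pad',ray(b,[208,181],75).round(1))
E
```

```text
bar ends z36 [[ 450.4  185.9   30. ]
 [ 555.4 -166.9   30. ]]
box top [[ 630.2  163.    34. ]
 [ 503.2 -246.4   34. ]]
pad [[628.9 160.6  75. ]]
```

View pics/c.png

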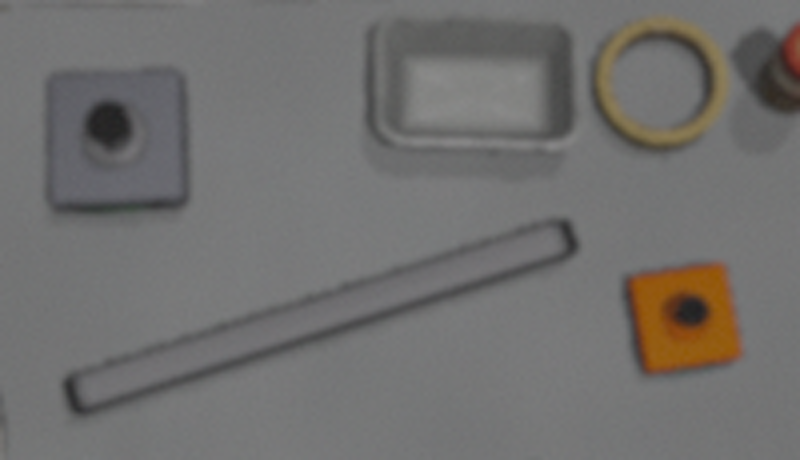

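The crop confirms the grey post, with its dark pad at crop (110,125), or full-picture (207.5,181). The orange one is a decoy. I'll move above the bar.

{"method": "drive_tool", "body": {"deltas": [{"delta_rot": [0,0,1],"travel": [0,0,0],"hand": 94},{"delta_rot": [0,0,1],"travel": [0,0,0],"hand": 94},{"delta_rot": [0,0,1],"travel": [0,0,0],"hand": 94},{"delta_rot": [0,0,1],"travel": [0,0,0],"hand": 94},{"delta_rot": [0,0,1],"travel": [0,0,0],"hand": 94},{"delta_rot": [0,0,1],"travel": [0,0,0],"hand": 94},{"delta_rot": [0,0,1],"travel": [0,0,0],"hand": 94},{"delta_rot": [0,0,1],"travel": [0,0,0],"hand": 94}]}}

```text
clock: 0.82
ee_pos: [221.8, 637.3, 213.2]
ee_rot: [-3.141, 0.0, 2.104]
ft_force: [0.0, -0.6, 0.1]
grip_width: 0.999
finger_force: 0.0
```

{"method": "drive_tool", "body": {"deltas": [{"delta_rot": [0,0,1],"travel": [0,0,0],"hand": 94},{"delta_rot": [0,0,1],"travel": [0,0,0],"hand": 94},{"delta_rot": [0,0,0.8],"travel": [0,0,0],"hand": 94},{"delta_rot": [0,0,0],"travel": [-1,0.13,0],"hand": 94},{"delta_rot": [0,0,0],"travel": [-1,0.13,0],"hand": 94},{"delta_rot": [0,0,0],"travel": [-1,0.13,0],"hand": 94},{"delta_rot": [0,0,0],"travel": [-1,0.13,0],"hand": 94},{"delta_rot": [0,0,0],"travel": [-1,0.13,0],"hand": 94}]}}

```text
clock: 1.48
ee_pos: [304.9, 451.6, 213.3]
ee_rot: [-3.141, 0.0, 1.864]
ft_force: [0.4, 0.3, 0.4]
grip_width: 1.005
finger_force: 0.0
```

{"method": "drive_tool", "body": {"deltas": [{"delta_rot": [0,0,0],"travel": [-1,0.13,0],"hand": 94},{"delta_rot": [0,0,0],"travel": [-1,0.13,0],"hand": 94},{"delta_rot": [0,0,0],"travel": [-1,0.13,0],"hand": 94},{"delta_rot": [0,0,0],"travel": [-1,0.13,0],"hand": 94},{"delta_rot": [0,0,0],"travel": [-1,0.13,0],"hand": 94},{"delta_rot": [0,0,0],"travel": [-1,0.13,0],"hand": 94},{"delta_rot": [0,0,0],"travel": [-1,0.13,0],"hand": 94},{"delta_rot": [0,0,0],"travel": [-1,0.13,0],"hand": 94}]}}

```text
clock: 2.15
ee_pos: [437.2, 157.3, 213.6]
ee_rot: [3.141, -0.001, 1.864]
ft_force: [1.3, 0.2, -0.2]
grip_width: 1.001
finger_force: 0.0
```

{"method": "drive_tool", "body": {"deltas": [{"delta_rot": [0,0,0],"travel": [-1,0.13,0],"hand": 94},{"delta_rot": [0,0,0],"travel": [-1,0.13,0],"hand": 94},{"delta_rot": [0,0,0],"travel": [-1,0.13,0],"hand": 94},{"delta_rot": [0,0,0],"travel": [0,0,0],"hand": 94},{"delta_rot": [0,0,0],"travel": [0,0,0],"hand": 94}]}}

```text
clock: 2.57
ee_pos: [487.0, 46.8, 213.4]
ee_rot: [-3.141, 0.001, 1.86]
ft_force: [-0.6, 1.9, -0.3]
grip_width: 1.0
finger_force: 0.0
```

```bash
python3 - <<'E'
from h import *
s=arm.sense();c=shot('wrist','d.png');print(s['ee_pos'],s['ee_rot'],s['ft_torque'],c['fovy'],c['cx'],c['cy'],np.round(c['hand_eye'],3).tolist())
print(ray(c,[[280,210],[0,0],[559,419]],36,s).round(1))
E
```

```text
[486.96672786  46.7594929  213.42733988] [-3.14138787e+00  5.23207841e-04  1.86001819e+00] [0.02331935 0.06486341 0.0012953 ] 64.00694846732213 282.73980460178655 205.93041388773486 [[0.001, -0.968, -0.251, 72.77], [1.0, 0.0, 0.001, -0.186], [-0.001, -0.251, 0.968, -171.458], [0.0, 0.0, 0.0, 1.0]]
[[ 490.6   24.5   36. ]
 [ 185.3  143.6   36. ]
 [ 913.2 -140.1   36. ]]
```

View pics/d.png

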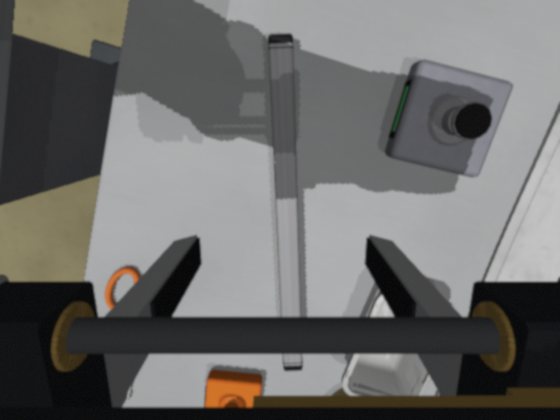

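The wrist view shows the bar from its top end at (281,38) to its bottom end at (292,368). The post's pad is at (472,121). Next I compute both positions.

```bash
python3 - <<'E'
from h import *
s=arm.sense();c=shot('wrist')
e=ray(c,[[281,36],[293,369]],33,s);print(e.round(1),np.linalg.norm(e[0]-e[1]),e.mean(0))
u=(e[0]-e[1])[:2];u/=np.linalg.norm(u);print('yaw',np.arctan2(u[1],u[0]))
yaw=s['ee_rot'][2];d=e.mean(0)-s['ee_pos']
print('tool dxy',d[0]*np.cos(yaw)+d[1]*np.sin(yaw),d[0]*np.sin(yaw)-d[1]*np.cos(yaw))
# pad: dark blob
g=cv2.cvtColor(c['pixels'],cv2.COLOR_RGB2GRAY);m=((g<45)*255).astype('u1');m[:,:430]=0;m[200:]=0
m[:,520:]=0
n,l,st,ce=cv2.connectedComponentsWithStats(m);i=1+st[1:,4].argmax();print(st[i],ce[i],ray(c,ce[i],75,s))
b=shot('top');g=cv2.cvtColor(b['pixels'],cv2.COLOR_RGB2GRAY);r=g[165:205,190:230];m=((r<50)*255).astype('u1')
n,l,st,ce=cv2.connectedComponentsWithStats(m)
for i in range(1,n):
  if st[i,4]>20:print(st[i],ce[i]+[190,165],ray(b,ce[i]+[190,165],75).round(1))
E
```

```text
[[ 441.9  190.9   33. ]
 [ 564.1 -165.4   33. ]] 376.59321205268157 [502.96491218  12.7439761   33.        ]
yaw 1.9012100198495263
tool dxy -38.85654244276907 5.525711999671472
[455 106  36  35 969] [472.35810114 123.10526316] [[629.15149526 163.30801208  75.        ]]
```

{"method": "drive_tool", "body": {"deltas": [{"delta_rot": [0,0,-0.47],"travel": [-0.97,0.14,0],"hand": 94},{"travel": [0,0,1],"delta_rot": [0,0,0],"hand": 94},{"travel": [0,0,1],"delta_rot": [0,0,0],"hand": 94},{"travel": [0,0,1],"delta_rot": [0,0,0],"hand": 94},{"travel": [0,0,1],"delta_rot": [0,0,0],"hand": 60},{"travel": [0,0,0.7],"delta_rot": [0,0,0],"hand": 50},{"travel": [0,0,0.23],"delta_rot": [0,0,0],"hand": 50},{"travel": [0,0,0],"delta_rot": [0,0,0],"hand": 50}], "squeeze": 40}}

```text
clock: 3.38
ee_pos: [501.7, 14.0, 14.7]
ee_rot: [-3.138, -0.0, 1.907]
ft_force: [0.1, -0.0, -0.1]
grip_width: 0.754
finger_force: 0.0
```

```bash
python3 - <<'E'
from h import *
s=arm.sense();c=shot('wrist','e.png');print(s['ee_pos'],s['ee_rot'],s['ft_force'],s['ft_torque'],s['grip_width']*94)
E
```

```text
[501.68640418  14.01471616  14.67205921] [-3.13772076e+00 -4.37214835e-04  1.90662400e+00] [ 0.12799011 -0.01296875 -0.0900931 ] [-0.06171458  0.04116215  0.0164784 ] 70.83054412578828
```

View pics/e.png

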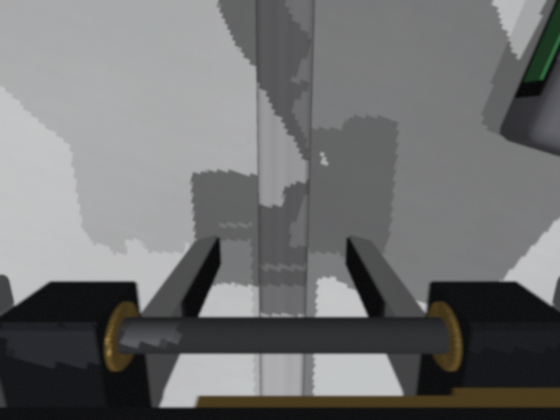

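The bar runs vertically at columns 257–312, between the two fingers and nearly centred. I'll close on it and make a small trial lift.

{"method": "drive_tool", "body": {"deltas": [{"hand": 0,"travel": [0,0,0],"delta_rot": [0,0,0]},{"hand": 0,"travel": [0,0,0],"delta_rot": [0,0,0]},{"hand": 0,"travel": [0,0,0],"delta_rot": [0,0,0]},{"hand": 0,"travel": [0,0,0],"delta_rot": [0,0,0]},{"hand": 0,"travel": [0,0,0],"delta_rot": [0,0,0]},{"hand": 0,"travel": [0,0,0],"delta_rot": [0,0,0]},{"hand": 0,"travel": [0,0,0],"delta_rot": [0,0,0]},{"hand": 0,"travel": [0,0,0],"delta_rot": [0,0,0]}], "squeeze": 60}}

```text
clock: 4.1
ee_pos: [502.7, 13.3, 16.5]
ee_rot: [-3.141, -0.001, 1.905]
ft_force: [-4.9, 0.4, 9.9]
grip_width: 0.253
finger_force: 60.0
```

{"method": "drive_tool", "body": {"deltas": [{"hand": 0,"travel": [0,0,0],"delta_rot": [0,0,0]},{"hand": 0,"travel": [0,0,0],"delta_rot": [0,0,0]}]}}

```text
clock: 4.27
ee_pos: [502.7, 13.3, 16.5]
ee_rot: [-3.141, -0.001, 1.905]
ft_force: [-4.0, -0.2, 9.8]
grip_width: 0.25
finger_force: 60.0
```

```bash
cat > st.py <<'E'
from h import *
F=[];M=[]
for i in range(6):
    s=arm.sense();F.append(s['ft_force']);M.append(s['ft_torque']);arm.camera('top')
s=arm.sense();yaw=s['ee_rot'][2];u=np.array([np.cos(yaw),np.sin(yaw),0]);v=np.array([np.sin(yaw),-np.cos(yaw),0])
F=np.array(F);M=np.array(M)
print('t',s['clock'],'pos',s['ee_pos'].round(1),'rot',s['ee_rot'].round(4),'w',s['grip_width']*94,s['finger_force'])
print('F',F.mean(0).round(2),F.std(0).round(2),'Mu',(M@u).mean().round(3),'Mv',(M@v).mean().round(3),(M@v).std().round(3))
E
python3 st.py
```

```text
t 4.5667 pos [502.7  13.3  16.5] rot [-3.1409e+00 -6.0000e-04  1.9050e+00] w 23.450846431407044 59.999322295188904
F [-4.33 -0.05 10.46] [0.38 0.17 0.33] Mu 1.129 Mv 0.32 0.018
```

{"method": "drive_tool", "body": {"deltas": [{"hand": 0,"travel": [0,0,-0.1],"delta_rot": [0,0,0]},{"hand": 0,"travel": [0,0,-0.1],"delta_rot": [0,0,0]},{"hand": 0,"travel": [0,0,-0.1],"delta_rot": [0,0,0]},{"hand": 0,"travel": [0,0,0],"delta_rot": [0,0,0]},{"hand": 0,"travel": [0,0,0],"delta_rot": [0,0,0]},{"hand": 0,"travel": [0,0,0],"delta_rot": [0,0,0]}]}}

```text
clock: 5.07
ee_pos: [503.1, 13.5, 28.2]
ee_rot: [-3.141, 0.0, 1.905]
ft_force: [-0.8, -0.3, -8.1]
grip_width: 0.251
finger_force: 60.0
```

```bash
python3 st.py; python3 -c "
from h import *
shot('wrist','f.png');shot('scene','f2.png')"
```

```text
t 5.3667 pos [503.1  13.3  28.2] rot [-3.1413  0.      1.9053] w 23.49399609098121 59.98560011386871
F [-0.15 -0.3  -7.69] [0.37 0.42 0.45] Mu 0.06 Mv -0.283 0.02
```

View pics/f2.png

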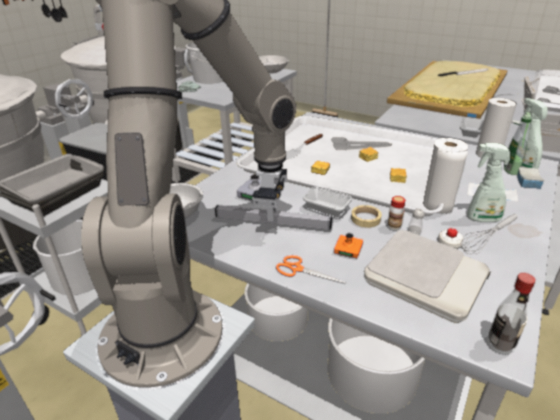

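The force is 7.7 N and the moment puts the balance point about +37 mm along tool x, towards the +y end. I'll set the bar down, regrip at +37 mm and lift again.

{"method": "drive_tool", "body": {"deltas": [{"hand": 0,"travel": [0,0,0.1],"delta_rot": [0,0,0]},{"hand": 0,"travel": [0,0,0.1],"delta_rot": [0,0,0]},{"hand": 0,"travel": [0,0,0.06],"delta_rot": [0,0,0]},{"hand": 0,"travel": [0,0,0],"delta_rot": [0,0,0]},{"hand": 50,"travel": [0,0,0],"delta_rot": [0,0,0]},{"hand": 50,"travel": [0,0,0],"delta_rot": [0,0,0]},{"hand": 50,"travel": [0,0,0],"delta_rot": [0,0,0]},{"hand": 50,"travel": [0,0,0],"delta_rot": [0,0,0]}]}}

```text
clock: 6.13
ee_pos: [503.5, 13.4, 18.2]
ee_rot: [3.141, 0.0, 1.905]
ft_force: [0.7, -0.1, -0.4]
grip_width: 0.496
finger_force: 0.0
```

{"method": "drive_tool", "body": {"deltas": [{"hand": 40,"travel": [0.46,0,0],"delta_rot": [0,0,0]},{"hand": 40,"travel": [0.46,0,0],"delta_rot": [0,0,0]},{"hand": 40,"travel": [0,0,0],"delta_rot": [0,0,0]},{"hand": 0,"travel": [0,0,0],"delta_rot": [0,0,0]},{"hand": 0,"travel": [0,0,0],"delta_rot": [0,0,0]},{"hand": 0,"travel": [0,0,0],"delta_rot": [0,0,0]},{"hand": 0,"travel": [0,0,0],"delta_rot": [0,0,0]},{"hand": 0,"travel": [0,0,0],"delta_rot": [0,0,0]}]}}

```text
clock: 6.8
ee_pos: [491.3, 47.5, 18.0]
ee_rot: [3.141, 0.0, 1.904]
ft_force: [-1.0, -1.4, 5.4]
grip_width: 0.252
finger_force: 60.0
```

{"method": "drive_tool", "body": {"deltas": [{"hand": 0,"travel": [0,0,0],"delta_rot": [0,0,0]},{"hand": 0,"travel": [0,0,0],"delta_rot": [0,0,0]},{"hand": 0,"travel": [0,0,0],"delta_rot": [0,0,0]},{"hand": 0,"travel": [0,0,-0.1],"delta_rot": [0,0,0]},{"hand": 0,"travel": [0,0,-0.1],"delta_rot": [0,0,0]},{"hand": 0,"travel": [0,0,-0.1],"delta_rot": [0,0,0]},{"hand": 0,"travel": [0,0,0],"delta_rot": [0,0,0]},{"hand": 0,"travel": [0,0,0],"delta_rot": [0,0,0]}]}}

```text
clock: 7.47
ee_pos: [491.1, 48.3, 30.1]
ee_rot: [3.141, -0.0, 1.906]
ft_force: [0.5, 0.3, -8.1]
grip_width: 0.249
finger_force: 60.0
```

```bash
python3 st.py; python3 -c "
from h import *
shot('scene','g2.png')"
```

```text
t 7.7667 pos [491.   48.1  29.8] rot [-3.1413e+00  1.0000e-04  1.9053e+00] w 23.67670743200563 59.99544024467468
F [-0.11  0.3  -8.01] [0.44 0.21 0.08] Mu 0.044 Mv -0.001 0.019
```

The moment is now about 0 and W is about 8 N, so this is the balance point. I'll raise the bar and carry it above the pad.

{"method": "drive_tool", "body": {"deltas": [{"hand": 0,"travel": [0,0,-0.15],"delta_rot": [0,0,0]},{"hand": 0,"travel": [0,0,-0.35],"delta_rot": [0,0,0]},{"hand": 0,"travel": [0,0,-0.4],"delta_rot": [0,0,0]},{"hand": 0,"travel": [0,0,-0.4],"delta_rot": [0,0,0]},{"hand": 0,"travel": [0,0,-0.4],"delta_rot": [0,0,0]},{"hand": 0,"travel": [0,0,-0.4],"delta_rot": [0,0,0]},{"hand": 0,"travel": [0,0,-0.3],"delta_rot": [0,0,0]},{"hand": 0,"travel": [0,0,-0.1],"delta_rot": [0,0,0]}]}}

```text
clock: 8.48
ee_pos: [491.7, 48.2, 131.7]
ee_rot: [3.139, -0.0, 1.905]
ft_force: [0.9, -0.1, -7.8]
grip_width: 0.252
finger_force: 60.0
```

```bash
python3 st.py; python3 st.py
```

```text
t 8.7833 pos [490.5  48.  129.1] rot [-3.1403e+00  1.0000e-04  1.9052e+00] w 23.607326792486 59.99545454978943
F [ 0.2   0.27 -7.87] [0.79 0.69 0.7 ] Mu 0.008 Mv -0.011 0.013
t 9.0833 pos [490.9  48.  129.6] rot [-3.1410e+00  2.0000e-04  1.9051e+00] w 23.29252676715374 59.99545633792877
F [ 0.09  0.24 -7.53] [0.14 0.24 0.57] Mu 0.063 Mv 0.007 0.031
```

{"method": "drive_tool", "body": {"deltas": [{"hand": 0,"travel": [0.04,0.12,0],"delta_rot": [0,0,0]},{"hand": 0,"travel": [0.08,0.2,0],"delta_rot": [0,0,0]},{"hand": 0,"travel": [0.12,0.32,0],"delta_rot": [0,0,0]},{"hand": 0,"travel": [0.12,0.32,0],"delta_rot": [0,0,0]},{"hand": 0,"travel": [0.12,0.32,0],"delta_rot": [0,0,0]},{"hand": 0,"travel": [0.12,0.32,0],"delta_rot": [0,0,0]},{"hand": 0,"travel": [0.12,0.32,0],"delta_rot": [0,0,0]},{"hand": 0,"travel": [0.12,0.32,0],"delta_rot": [0,0,0]}]}}

```text
clock: 9.75
ee_pos: [566.1, 111.0, 129.6]
ee_rot: [-3.142, 0.0, 1.906]
ft_force: [-0.2, -1.0, -8.1]
grip_width: 0.251
finger_force: 60.0
```

{"method": "drive_tool", "body": {"deltas": [{"hand": 0,"travel": [0.12,0.32,0],"delta_rot": [0,0,0]},{"hand": 0,"travel": [0.12,0.32,0],"delta_rot": [0,0,0]},{"hand": 0,"travel": [0.12,0.32,0],"delta_rot": [0,0,0]},{"hand": 0,"travel": [0.12,0.32,0],"delta_rot": [0,0,0]},{"hand": 0,"travel": [0.12,0.32,0],"delta_rot": [0,0,0]},{"hand": 0,"travel": [0.09,0.24,0],"delta_rot": [0,0,0]},{"hand": 0,"travel": [0.04,0.12,0],"delta_rot": [0,0,0]},{"hand": 0,"travel": [0,0,0],"delta_rot": [0,0,0]}]}}

```text
clock: 10.42
ee_pos: [629.9, 163.8, 129.3]
ee_rot: [-3.141, 0.0, 1.907]
ft_force: [-0.7, 0.2, -6.5]
grip_width: 0.255
finger_force: 60.0
```

```bash
python3 st.py; python3 - <<'E'
from h import *
s=arm.sense();c=shot('wrist');t=shot('top')
a=cv2.resize(t['pixels'][110:250,150:340],(570,420),interpolation=cv2.INTER_CUBIC);a=a[:,:]
v=np.hstack([cv2.resize(c['pixels'],(400,300)),cv2.resize(a,(400,295)) if 0 else cv2.resize(a,(400,300))])
cv2.imwrite('pics/k.png',v[:,:,::-1])
E
```

```text
t 10.7167 pos [628.9 162.2 130. ] rot [-3.1416e+00 -2.0000e-04  1.9048e+00] w 23.74494198177385 59.99541878700256
F [-0.47  0.11 -8.01] [0.38 0.4  0.75] Mu 0.084 Mv -0.024 0.031
```

View pics/k.png

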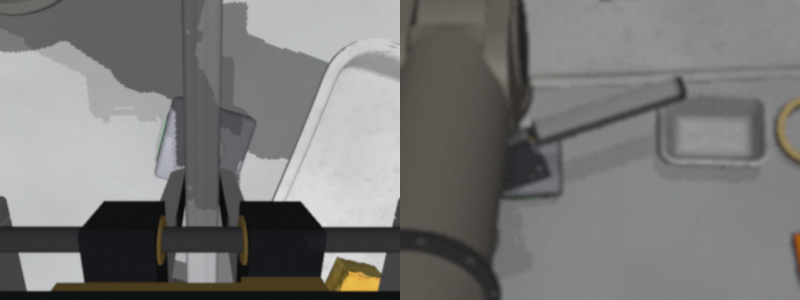

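The bar lies across the post at wrist crop (200,130), with the pad hidden beneath it. The coordinates match within about 1 mm. I'll lower it gently.

{"method": "drive_tool", "body": {"deltas": [{"hand": 0,"travel": [0.02,0,0.1],"delta_rot": [0,0,0]},{"hand": 0,"travel": [0,0,0.2],"delta_rot": [0,0,0]},{"hand": 0,"travel": [0,0,0.2],"delta_rot": [0,0,0]},{"hand": 0,"travel": [0,0,0.2],"delta_rot": [0,0,0]},{"hand": 0,"travel": [0,0,0.1],"delta_rot": [0,0,0]},{"hand": 0,"travel": [0,0,0.05],"delta_rot": [0,0,0]},{"hand": 0,"travel": [0,0,0],"delta_rot": [0,0,0]},{"hand": 0,"travel": [0,0,0],"delta_rot": [0,0,0]}]}}

```text
clock: 11.48
ee_pos: [629.0, 163.3, 95.9]
ee_rot: [-3.142, 0.0, 1.905]
ft_force: [0.8, 0.5, -7.8]
grip_width: 0.251
finger_force: 60.0
```

{"method": "drive_tool", "body": {"deltas": [{"hand": 0,"travel": [0,0,0.03],"delta_rot": [0,0,0]},{"hand": 0,"travel": [0,0,0.03],"delta_rot": [0,0,0]},{"hand": 0,"travel": [0,0,0.03],"delta_rot": [0,0,0]},{"hand": 0,"travel": [0,0,0.03],"delta_rot": [0,0,0]},{"hand": 0,"travel": [0,0,0],"delta_rot": [0,0,0]}]}}

```text
clock: 11.9
ee_pos: [629.0, 163.4, 91.1]
ee_rot: [3.141, 0.0, 1.905]
ft_force: [0.1, 0.6, -6.6]
grip_width: 0.252
finger_force: 60.0
```

```bash
python3 st.py
```

```text
t 12.2 pos [629.  163.4  91.2] rot [3.1413 0.     1.9053] w 23.836994113632496 59.99616980552673
F [ 0.49  0.42 -6.15] [0.33 0.43 0.43] Mu -0.073 Mv 0.04 0.031
```

{"method": "drive_tool", "body": {"deltas": [{"hand": 0,"travel": [0,0,0.03],"delta_rot": [0,0,0]},{"hand": 0,"travel": [0,0,0.03],"delta_rot": [0,0,0]},{"hand": 0,"travel": [0,0,0.03],"delta_rot": [0,0,0]},{"hand": 0,"travel": [0,0,0.03],"delta_rot": [0,0,0]},{"hand": 0,"travel": [0,0,0],"delta_rot": [0,0,0]},{"hand": 0,"travel": [0,0,0],"delta_rot": [0,0,0]}]}}

```text
clock: 12.7
ee_pos: [629.0, 163.4, 86.4]
ee_rot: [3.141, -0.0, 1.905]
ft_force: [0.6, 1.1, -0.1]
grip_width: 0.251
finger_force: 60.0
```

```bash
python3 st.py;python3 st.py
```

```text
t 13.0 pos [629.  163.4  86.4] rot [3.1413 0.     1.9052] w 23.437602997462644 59.99863028526306
F [ 0.13  1.4  -0.36] [0.32 0.29 0.59] Mu 0.007 Mv 0.184 0.014
t 13.3 pos [629.  163.4  86.3] rot [3.1413 0.     1.9052] w 23.66446926479435 59.99853014945984
F [ 0.57  1.29 -0.02] [0.87 0.27 0.27] Mu -0.183 Mv 0.231 0.023
```

The weight is fully on the pad (F is about 0). Before letting go I'll lighten the grip to 4 N and check whether the bar stays level.

{"method": "drive_tool", "body": {"deltas": [{"hand": 0,"travel": [0,0,0],"delta_rot": [0,0,0]},{"hand": 0,"travel": [0,0,0],"delta_rot": [0,0,0]},{"hand": 0,"travel": [0,0,0],"delta_rot": [0,0,0]}], "squeeze": 4}}

```text
clock: 13.55
ee_pos: [629.0, 163.4, 86.3]
ee_rot: [3.141, 0.0, 1.905]
ft_force: [2.2, 1.3, 0.0]
grip_width: 0.258
finger_force: 4.0
```

```bash
python3 st.py; python3 - <<'E'
from h import *
c=shot('scene');x=c['pixels'][150:260,180:400]
cv2.imwrite('pics/m.png',cv2.resize(x,(800,400),interpolation=cv2.INTER_CUBIC)[:,:,::-1])
E
```

```text
t 13.85 pos [629.  163.4  86.3] rot [3.1414 0.     1.9052] w 24.032680246148356 3.999614082276821
F [ 1.71  1.44 -0.16] [0.52 0.32 0.19] Mu -0.436 Mv 0.161 0.035
```

View pics/m.png

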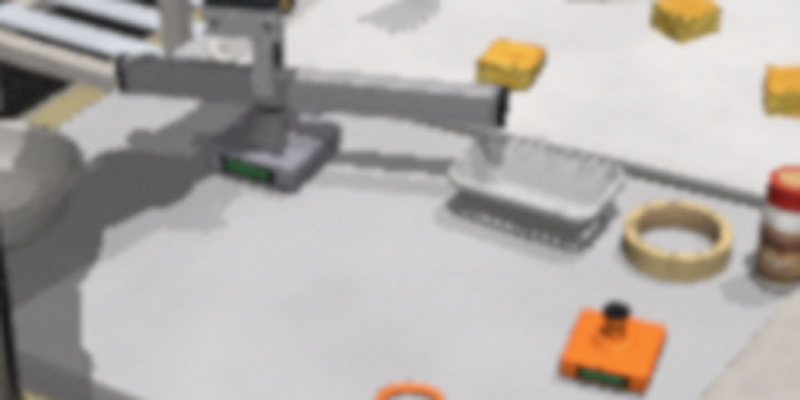

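```bash
python3 - <<'E'
from h import *
c=shot('scene');T=np.linalg.inv(T_cam(c));f=210/np.tan(np.radians(c['fovy'])/2)
u=np.array([np.cos(1.905),np.sin(1.905),0]);p=np.array([629,163.4,0])
for t in(-.08,-.04,0,.04,.08):
  o=[]
  for s in(153,-227):
    q=T[:3,:3]@(p+s*u+[0,0,68.3+18+s*t])+T[:3,3];o+=[(q[0]/q[2]*f+c['cx']-180)*3.636,(q[1]/q[2]*f+c['cy']-150)*3.636]
  print(t,np.round(o,1))
E
```

```text
-0.08 [116.1  82.1 504.3  89.1]
-0.04 [115.5  76.6 503.9  97.8]
0 [114.8  71.  503.6 106.3]
0.04 [114.2  65.4 503.3 114.9]
0.08 [113.6  59.8 502.9 123.3]
```

Projection of the measured ends (about (122,73) and (503,107)) matches level within about 0.01 rad. Releasing.

{"method": "drive_tool", "body": {"deltas": [{"hand": 28,"travel": [0,0,0],"delta_rot": [0,0,0]},{"hand": 28,"travel": [0,0,0],"delta_rot": [0,0,0]}], "squeeze": 3}}

```text
clock: 14.12
ee_pos: [628.6, 163.1, 86.1]
ee_rot: [-3.141, 0.0, 1.905]
ft_force: [0.6, 1.3, -0.4]
grip_width: 0.298
finger_force: 0.0
```

```bash
python3 - <<'E'
from h import *
v=[]
for i in range(2):
  c=shot('scene');x=c['pixels'][160:200,200:330];v.append(cv2.resize(x,(780,240),interpolation=cv2.INTER_CUBIC))
s=arm.sense();print(s['clock'],s['grip_width']*94,s['ft_force'],s['ee_pos'])
cv2.imwrite('pics/n.png',np.vstack(v)[:,:,::-1])
E
```

```text
14.2167 27.9467328228526 [-0.25164506 -0.0814067  -0.12571012] [628.65547301 163.16683272  86.16551523]
```

View pics/n.png

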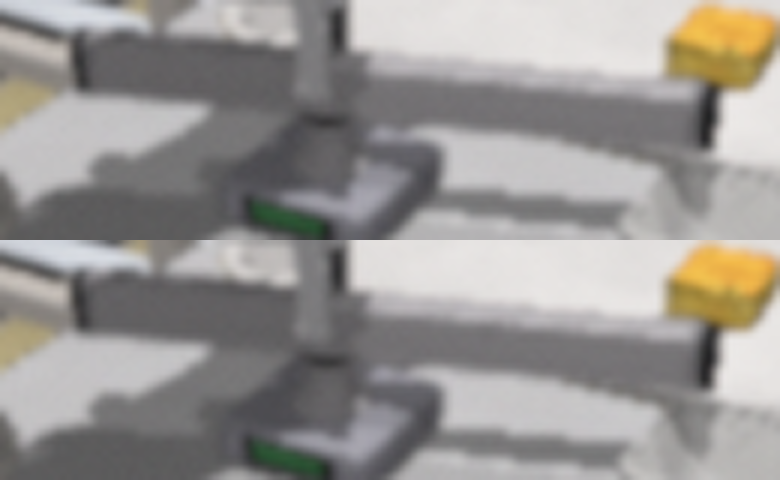

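The bar is free and still: its ends are at (80,62) and (708,115) in both frames. I'll open wider and withdraw straight up.

{"method": "drive_tool", "body": {"deltas": [{"hand": 60,"travel": [0,0,0],"delta_rot": [0,0,0]},{"hand": 60,"travel": [0,0,0],"delta_rot": [0,0,0]},{"hand": 60,"travel": [0,0,0],"delta_rot": [0,0,0]},{"hand": 60,"travel": [0,0,-0.2],"delta_rot": [0,0,0]},{"hand": 60,"travel": [0,0,-0.6],"delta_rot": [0,0,0]},{"hand": 60,"travel": [0,0,-0.8],"delta_rot": [0,0,0]},{"hand": 60,"travel": [0,0,-0.8],"delta_rot": [0,0,0]},{"hand": 60,"travel": [0,0,-0.4],"delta_rot": [0,0,0]}]}}

```text
clock: 14.88
ee_pos: [630.1, 163.1, 202.6]
ee_rot: [3.138, -0.0, 1.905]
ft_force: [0.7, -0.7, 0.4]
grip_width: 0.638
finger_force: 0.0
```

{"method": "drive_tool", "body": {"deltas": [{"hand": 60,"travel": [0,0,0],"delta_rot": [0,0,0]},{"hand": 60,"travel": [0,0,0],"delta_rot": [0,0,0]},{"hand": 60,"travel": [0,0,0],"delta_rot": [0,0,0]},{"hand": 60,"travel": [0,0,0],"delta_rot": [0,0,0]},{"hand": 60,"travel": [0,0,0],"delta_rot": [0,0,0]},{"hand": 60,"travel": [0,0,0],"delta_rot": [0,0,0]}]}}

```text
clock: 15.38
ee_pos: [628.6, 163.2, 197.5]
ee_rot: [-3.14, 0.0, 1.905]
ft_force: [-0.0, 0.9, -0.2]
grip_width: 0.637
finger_force: 0.0
```

```bash
python3 - <<'E'
from h import *
a=shot('scene')['pixels'][160:200,200:330].astype(int)
ref=cv2.imread('pics/n.png')[240:,:,::-1];x=cv2.resize(a.astype('u1'),(780,240),interpolation=cv2.INTER_CUBIC)
d=np.abs(x.astype(int)-ref)
print('diff at ends',d[30:100,60:110].mean(),d[60:160,640:730].mean())
# end-plug shift via template
for n,(r0,r1,c0,c1) in{'L':(20,110,60,140),'R':(60,160,640,730)}.items():
  m=cv2.matchTemplate(x,np.ascontiguousarray(ref[r0:r1,c0:c1]),cv2.TM_CCOEFF_NORMED);_,v,_,l=cv2.minMaxLoc(m);print(n,v,l[0]-c0,l[1]-r0)
E
```

```text
diff at ends 2.6923809523809523 1.0556296296296297
L 0.9943493008613586 0 0
R 0.9997281432151794 0 0
```

The bar hasn't moved since release, so I'm handing in.

```bash
python3 -c "
from h import *
print(arm.finish_job())"
```

```text
the job is handed in; nothing more can be done
None
```

The bar balances about 37 mm from its middle; it was set there on the grey post's pad, stayed level and still in the last image after release, and the job was handed in at about 15 s (no verdict was returned).

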